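Clear the photo board and show the back of the shell in the mirror

TASK

Get the shell ready for a picture that shows both its sides: with the scraper, wipe all the loose chips off the black board into the steel tray at its side, then stand the scraper upright on the bench, off the photo stand. Then take the mirror by its handle and hold it in the air close behind the shell (on its robot side), with its middle out past the shell's left edge (the camera's side), turned so that the camera sees the orange sticker well inside the glass. Finish while holding the mirror still at that angle, touching nothing with it; do not touch the shell or move the jar, the dish or the forceps, and move the chips with the scraper only.

Things in the scene. Friction and masses are not known exactly. Their poses are not given: they have to be found in the camera images.
- station: Fixed photo stand. Origin on the bench under the shell; x to the camera end, y left, z up. Black board x -190 to 300, y -130 to 130 mm, top 20 mm above bench. Clip post (foot radius 19 mm) at the origin; only chips lie on the board at x < -20. Waste tray along the -y edge. Camera near x 264, y 117, 160 mm tall; lamp at x 250, y -105, 210 mm tall.
- shell: The specimen: a ribbed terracotta scallop shell, a shallow bowl of 42 mm radius, clipped upright, fixed, fragile. Origin mid-shell (stand 0, 0, 105 mm); the hollow faces the stand's -x, away from the camera; rim at x = -13 mm; it spans 63 to 147 mm above the bench.
- sticker (a point): Centre of the orange sticker, 16 mm across, in the hollow of the shell, facing the stand's -x, hidden from the camera (stand coordinates 6, 0, 105 mm).
- lens (a point): Centre of the front glass of the camera on the stand (stand coordinates 200, 95, 112 mm). The camera looks along -x and slightly -y, at the shell and the space just past its left (+y) edge.
- tray (a point): Middle of the floor of the steel waste tray (stand coordinates -105, -183 mm). Inner size 174 (stand x) x 98 mm (stand y), floor at most 5 mm above the bench, walls 17 mm high, 3 mm below the board's top; it begins at the board's edge (y -131 mm) and ends at y -235 mm; x from -195 to -15 mm.
- scraper: Scraper block upright on the bench: green body with black rubber lip, 140 mm long (own y), 28 mm thick (own x); green grip on top 24 mm (own x) x 70 mm (own y), 40 to 81 mm above the underside. Lip straight, full length, 20 mm thick at the foot. Origin at the centre of the underside, z up; 180 g. It and the mirror's rest may swap sides.
- rack: White rest for the mirror, fixed to the bench: base 70 (own x) x 114 mm (own y), 8 mm thick; its slot walls rise to 38 mm above the bench and the mirror head stands between them: lift the mirror 35 mm straight up to free it. Origin at the centre of the underside.
- mirror: Hand mirror, head down in the rest, handle up. Head 10 mm thick (own x), 84 wide (own y), 64 high; blue handle 16 mm (own x) x 20 mm (own y), 78 to 166 mm above the underside. Origin: centre of the head's underside, z up the handle. The glass is on the +x side and looks along own +x. 140 g. In the rest its underside is 8 mm above the bench, slack 1.5 mm.
- mirror_face (a point): Centre of the mirror glass (76 mm wide, 58 mm high), at (6, 0, 32) mm in the mirror's frame; its x axis is the direction in which the glass looks, y along its width, z up the handle.
- sight_a (a point): Imaginary point, for judging only: on the straight line from sticker to lens, 22% of the way. With the glass square to the bisector of the lines to lens and sticker, the mirrored ray strikes the glass where a point between sight_a and sight_c projects squarely onto it.
- sight_b (a point): Imaginary point, for judging only: on the straight line from sticker to lens, 30% of the way. With the glass square to the bisector of the lines to lens and sticker, the mirrored ray strikes the glass where a point between sight_a and sight_c projects squarely onto it.
- sight_c (a point): Imaginary point, for judging only: on the straight line from sticker to lens, 38% of the way. With the glass square to the bisector of the lines to lens and sticker, the mirrored ray strikes the glass where a point between sight_a and sight_c projects squarely onto it.
- chip0: A loose white chip of oyster shell on the board between shell and robot, about 24 x 17 mm, 8 mm thick, 11 g. Origin at the centre of its underside. All five lie at stand x from -155 to -55 mm and y from -95 to +95 mm.
- chip1: A loose white chip of oyster shell on the board between shell and robot, about 21 x 19 mm, 8 mm thick, 11 g. Origin at the centre of its underside. All five lie at stand x from -155 to -55 mm and y from -95 to +95 mm.
- chip2: A loose white chip of oyster shell on the board between shell and robot, about 26 x 15 mm, 8 mm thick, 11 g. Origin at the centre of its underside. All five lie at stand x from -155 to -55 mm and y from -95 to +95 mm.
- chip3: A loose white chip of oyster shell on the board between shell and robot, about 20 x 16 mm, 8 mm thick, 11 g. Origin at the centre of its underside. All five lie at stand x from -155 to -55 mm and y from -95 to +95 mm.
- chip4: A loose white chip of oyster shell on the board between shell and robot, about 23 x 18 mm, 8 mm thick, 11 g. Origin at the centre of its underside. All five lie at stand x from -155 to -55 mm and y from -95 to +95 mm.
- jar: Bystander: amber specimen jar with a white lid, 68 mm across, 95 mm high, loose. Origin at the centre of its underside.
- dish: Bystander: closed petri dish, greenish glass, 94 mm across, 19 mm high, loose. Origin at the centre of its underside.
- forceps: Bystander: steel forceps, 140 mm long, 9 mm high, lying on the bench. Origin near the middle, at bench level.
Things that resemble listed ones, but are neither listed nor needed, are in the scene too. There is more than one size of the rack; the one meant has the size given above.

How it is judged:
By the outcome, as a careful person would: the job done as asked, in the order asked, and still so for the second after the job is handed in, while the arm keeps its last pose, push and grip.
It also fails if it takes over 72 s, if anything falls off the work surface, if the arm or the gripper's body presses on something with over 40 N, if the wrist force passes 120 N, or if a joint passes its speed limit or range.

ROBOT

A 6-joint arm with a two-finger parallel gripper is mounted at the origin on the work surface. World frame = base frame: x ahead of the robot, y to its left, z up, the work surface at z = 0. Lengths are in mm, angles in rad, forces in N, time in s.
With the tool pointing down it reaches from about 375 to 750 mm from the base axis. Payload 9 kg.
Tool frame: the origin (TCP) lies midway between the tips of the shut fingers; the grasp point (between the pads) lies 19 mm behind it; z points along the fingers, y is the direction in which the jaws open and shut (so a half turn about z gives the same grasp; the last joint's range is limited). The gripper opens to 85 mm and grips with 20 to 120 N. Pads are 22 mm wide; open, the fingers measure 114 mm over their backs; the gripper's body (76 mm by 85 mm) begins 54 mm behind the grasp point. The pads swing forward as they close: fully open they stand 13 mm farther back than shut.
Start: joints at [1.125, 0.104, 0.097, 1.564, 0, 1.353], TCP at [135.503, 584.53, 231.331] pointing down, gripper open.
Joint ranges: [-2.99, 2.99], [-0.84, 1.86], [-1.1, 1.16], [-1.84, 2.11], [-1.51, 1.56], [-3.14, 3.14]. Speed limits (rad/s): [2.22, 2.22, 2.57, 3.14, 3.14, 3.14].

INTERFACE

Orientations are given as a 3x3 rotation matrix whose columns are the frame's x, y, z axes.
In Python, from workcell import * gives the robot as it stands. The module is installed in compiled form; this text tells all that it offers. Calls block until the motion is done:
- move_ptp(position, orientation): joint-space move of the TCP to a pose.
- servo_line(position, attitude=None, vel=150): straight line of the TCP; attitude=None keeps the orientation; vel is the mean speed in mm/s.
- move_j(angles): joint-space move.
- gripper_to(opening): finger opening in mm; the grip force is fixed at half the most; returns when the fingers have stopped.
- pause(seconds).
- solve_ik(position, orientation): joint angles nearest the present ones, or None.
- snapshot(name): name is "scene" or "side" or "wrist"; returns a dict with "image" (480x640x3 uint8, red, green, blue), "K" (3x3 intrinsics, pixels), "xyz" and "attitude" of the camera in the world; the wrist camera has in their place "tool_from_camera" (4x4, takes a point from camera to tool coordinates, whose origin is the TCP and whose axes are the flange's). Camera axes: x right, y up, looking along -z (the intrinsics and any distortion apply to the point x, -y, -z); pixel columns grow to the right and rows downward; lengths in mm; the calibration is good to about 2 mm. The wrist camera is an equidistant fisheye: a pixel r from the principal point sees the ray r / f radians off the axis. A picture is of the moment at which its call begins: read the wrist's pose just before it. There is no depth.
A pose or a line that the arm cannot do raises MotionError and nothing moves.
- job_done(): hands the job in, once; it reports no verdict.
Trained networks look in the newest picture that a camera, given by its name, has taken for a name from the list of things; names that differ only in an ending like _2 or _b are one class to them, and where a whole thing is asked for, a point or a joint stands for the part that bears it (a point fixed in the world has none). Each returns a list of dicts, best first, with "conf" (0 to 1); they miss things now and then, are a little off and sometimes report something else, mostly with a low value. They report only what shows in the picture. A call takes as long as a camera call. They do not tell look-alikes from the thing itself.
- look_for(camera, target): "bbox" ([left, top, width, height] in pixels, round what is visible of it).
- mark_of(camera, target): "position" ([column, row] in pixels: a listed point, or the origin of a listed thing).
Readings, each from a call of its own:
- get_clock(): time.
- get_joints(): joint angles.
- get_dq(): joint speeds.
- get_tau(): joint torques, N m.
- get_tool_pos(): TCP position.
- get_ee_rot(): TCP orientation.
- get_wrist_force(): force on the tool from outside, world axes, zero at the start.
- get_ft_torque(): the same for the moment, N m.
- get_opening(): finger opening in mm.
Only numpy, scipy, OpenCV 4.12 (cv2) and the standard library are available. Lean on these libraries where they do the work, as an engineer would, in place of code of your own. Each camera call takes 0.05 s, during which the arm holds its last target. There are 200 camera calls.

## Working session

There is one attempt and no reset: what is moved stays moved. The work goes in short steps, each a Python script; the robot and the scene stay as the last script left them, time stands still between calls to the robot, and variables do not carry over. Pictures are saved under pics/ and viewed, about 8 in all and at most 12, crops included, and the job is handed in when it is done.

```bash
mkdir -p pics; cat > h.py <<'E'
from workcell import *
import numpy as np, cv2
def snap(n,f=None):
    s=snapshot(n)
    if f: cv2.imwrite('pics/'+f,s['image'][:,:,::-1])
    return s
def ray(s,px):
    K=np.array(s['K']);d=np.array([(px[0]-K[0,2])/K[0,0],-(px[1]-K[1,2])/K[1,1],-1.])
    return np.array(s['xyz']),np.array(s['attitude'])@d
def onz(s,px,z):
    o,d=ray(s,px);return o+d*(z-o[2])/d[2]
def proj(s,p):
    K=np.array(s['K']);c=np.array(s['attitude']).T@(np.array(p,float)-np.array(s['xyz']))
    return np.array([K[0,0]*c[0]/-c[2]+K[0,2],K[1,1]*-c[1]/-c[2]+K[1,2]])
def tri(s1,p1,s2,p2):
    o1,d1=ray(s1,p1);o2,d2=ray(s2,p2)
    t=np.linalg.lstsq(np.c_[d1,-d2],o2-o1,rcond=None)[0]
    a=o1+t[0]*d1;b=o2+t[1]*d2
    return (a+b)/2,np.linalg.norm(a-b)
E
cat > a.py <<'E'
from h import *
S={n:snap(n,n+'0.png') for n in('scene','side')}
for n in S:
    s=S[n];print(n,np.round(s['xyz']),np.round(s['K'],0).tolist(),np.round(s['attitude'],2).tolist(),[k for k in s])
    for t in ['station','shell','lens','tray','scraper','rack','mirror','mirror_face','chip0','jar','dish','forceps','sticker']:
        m=mark_of(n,t)
        print(t,[(np.round(x['position']).tolist(),round(x['conf'],2),np.round(onz(s,x['position'],{'lens':112,'shell':105,'mirror':8,'mirror_face':40,'chip0':20,'tray':5,'sticker':105}.get(t,0))[:2]).tolist()) for x in m[:7]])
print(get_clock())
E
python3 a.py
```

```text
scene [ 889. -617. 1065.] [[529.0, 0.0, 309.0], [0.0, 529.0, 241.0], [0.0, 0.0, 1.0]] [[0.88, -0.37, 0.28], [0.47, 0.72, -0.51], [-0.02, 0.58, 0.81]] ['image', 'K', 'xyz', 'attitude']
station [([341.0, 259.0], 0.93, [609.0, 37.0])]
shell [([343.0, 238.0], 0.91, [616.0, 25.0]), ([373.0, 234.0], 0.21, [671.0, 65.0])]
lens [([438.0, 233.0], 0.72, [801.0, 129.0]), ([191.0, 353.0], 0.31, [476.0, -360.0]), ([352.0, 387.0], 0.25, [780.0, -278.0])]
tray [([270.0, 308.0], 0.87, [525.0, -159.0]), ([295.0, 240.0], 0.39, [486.0, 33.0]), ([339.0, 261.0], 0.35, [609.0, 27.0]), ([314.0, 238.0], 0.3, [523.0, 59.0])]
scraper [([340.0, 239.0], 0.61, [582.0, 90.0]), ([346.0, 156.0], 0.59, [472.0, 353.0])]
rack [([167.0, 312.0], 0.92, [320.0, -273.0]), ([196.0, 357.0], 0.83, [442.0, -333.0]), ([131.0, 356.0], 0.82, [317.0, -396.0]), ([339.0, 264.0], 0.16, [611.0, 24.0])]
mirror [([192.0, 351.0], 0.84, [432.0, -327.0])]
mirror_face [([191.0, 351.0], 0.58, [444.0, -337.0]), ([440.0, 233.0], 0.48, [799.0, 189.0]), ([349.0, 156.0], 0.4, [494.0, 321.0]), ([340.0, 237.0], 0.32, [591.0, 70.0])]
chip0 [([302.0,
[... 964 characters left out ...]
[([376.0, 188.0], 0.97, [436.0, -341.0]), ([409.0, 207.0], 0.67, [326.0, -257.0]), ([415.0, 178.0], 0.56, [312.0, -415.0])]
mirror [([376.0, 186.0], 0.47, [436.0, -338.0])]
mirror_face [([377.0, 180.0], 0.53, [437.0, -327.0]), ([300.0, 236.0], 0.5, [628.0, -30.0])]
chip0 [([349.0, 243.0], 0.63, [491.0, -46.0]), ([334.0, 265.0], 0.48, [522.0, 47.0]), ([335.0, 248.0], 0.41, [528.0, -16.0]), ([348.0, 261.0], 0.4, [484.0, 28.0]), ([345.0, 280.0], 0.4, [484.0, 98.0])]
jar [([258.0, 367.0], 0.79, [650.0, 380.0])]
dish [([322.0, 178.0], 0.66, [620.0, -364.0])]
forceps [([267.0, 194.0], 0.73, [779.0, -247.0]), ([350.0, 242.0], 0.33, [491.0, -71.0])]
sticker [([301.0, 234.0], 0.9, [613.0, 31.0])]
1.4
```

View pics/scene0.png

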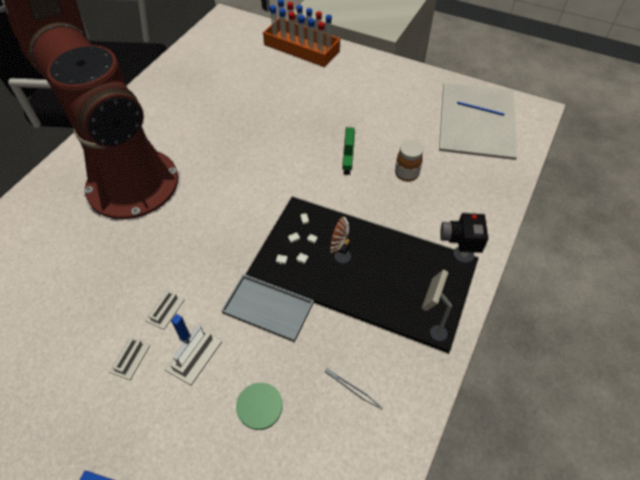

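View pics/side0.png

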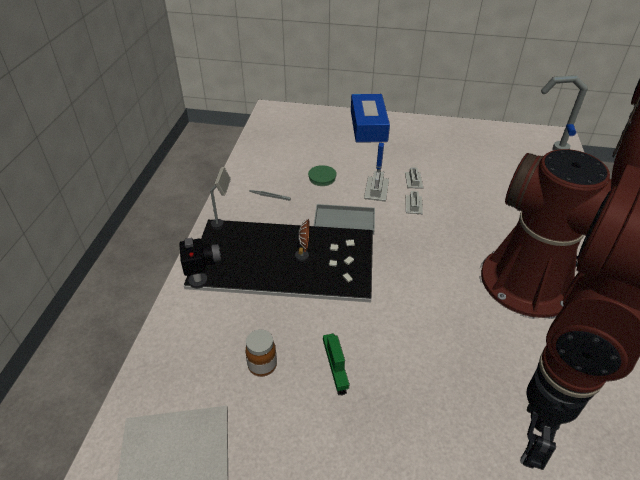

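The scene picture shows the scraper at (347,150), the mirror in the larger rest at (195,352), and the board with 5 chips near (300,240). Next I'll fit the stand pose and get the scraper's pose.

```bash
cat >> h.py <<'E'
def down(a):  # tool pointing down, jaw axis (tool y) at world angle a
    y=np.array([np.cos(a),np.sin(a),0]);z=np.array([0,0,-1.]);return np.c_[np.cross(y,z),y,z]
def wray(s,px,R,p):
    K=np.array(s['K']);u=(np.array(px,float)-K[:2,2])/[K[0,0],K[1,1]];r=np.linalg.norm(u)+1e-12
    c=np.array([np.sin(r)*u[0]/r,-np.sin(r)*u[1]/r,-np.cos(r)]);T=np.array(s['tool_from_camera'])
    return R@T[:3,3]+p,R@(T[:3,:3]@c)
def wz(s,px,R,p,z):
    o,d=wray(s,px,R,p);return o+d*(z-o[2])/d[2]
def wsnap(f=None):
    p=np.array(get_tool_pos());R=np.array(get_ee_rot());s=snap('wrist',f);return s,R,p
def green(im):
    h=cv2.cvtColor(im,cv2.COLOR_RGB2HSV);return cv2.inRange(h,(50,150,40),(75,255,255))
E
cat > b.py <<'E'
from h import *
from scipy.optimize import least_squares
P=[]
S={n:snapshot(n) for n in('scene','side')}
for n in S:
    s=S[n];g=s['image'].max(2);m=(g<32).astype(np.uint8)
    m=cv2.morphologyEx(cv2.morphologyEx(m,cv2.MORPH_CLOSE,np.ones((9,9))),cv2.MORPH_OPEN,np.ones((5,5)))
    k,l=cv2.connectedComponents(m);c0=proj(s,[520,100,20]).astype(int) ;c0=proj(s,[680,0,20]).astype(int)
    m=(l==l[c0[1],c0[0]]).astype(np.uint8)
    c=max(cv2.findContours(m,0,cv2.CHAIN_APPROX_NONE)[0],key=len)[:,0]
    P.append(np.array([onz(s,q,20)[:2] for q in c]));print(n,len(c))
def res(v,Q):
    c,s=np.cos(v[2]),np.sin(v[2]);q=(Q-v[:2])@np.array([[c,-s],[s,c]])
    d=np.abs(q-[55,0])-[245,130]
    return np.where((d<0).all(1),d.max(1),np.linalg.norm(np.maximum(d,0),axis=1))
for Q in P+[np.vstack(P)]:
    r=least_squares(res,[610,25,.05],args=(Q,),loss='cauchy',f_scale=2,x_scale=[1,1,.01]);print(r.x,np.median(abs(r.fun)))
for n in S:
    s=S[n];k,l,st,ce=cv2.connectedComponentsWithStats(green(s['image']))
    for i in range(1,k):
        if st[i,4]>100:
            q=np.argwhere(l==i)[:,::-1]; w=np.array([onz(s,a,40)[:2] for a in q]);print(n,st[i],cv2.minAreaRect(w.astype(np.float32)))
j=solve_ik([474,345,250],down(-.2));print(j)
move_ptp([474,345,250],down(-.2))
s,R,p=wsnap('w1.png');print(p,mark_of('wrist','scraper')[:2],np.array(s['K']).tolist(),np.round(s['tool_from_camera'],2).tolist(),get_clock())
E
python3 b.py
```

```text
scene 807
side 554
[6.06771916e+02 2.20684191e+01 8.75680079e-02] 6.927159197587656
[6.13884476e+02 2.90448923e+01 7.49890608e-02] 5.012515856932332
[6.07379311e+02 2.77282273e+01 6.60138880e-02] 6.842580641784423
scene [344 129   9  41 259] ((479.192626953125, 347.2685546875), (17.897069931030273, 154.42819213867188), 21.95408821105957)
side [323 334  26  57 670] ((471.5857849121094, 359.1510009765625), (33.46995544433594, 146.79763793945312), 21.89780044555664)
[0.40626897 0.06701744 0.09221747 1.59599635 0.         2.17706529]
[473.4026851  345.75120055 249.9973509 ] [{'position': [317.1, 191.1], 'conf': 0.79}] [[371.64829954431775, 0.0, 317.18268941311413], [0.0, 371.64829954431775, 240.17361069759025], [0.0, 0.0, 1.0]] [[0.0, 0.96, 0.26, 66.92], [1.0, -0.0, -0.0, -0.85], [-0.0, 0.26, -0.96, -142.25], [0.0, 0.0, 0.0, 1.0]] 3.1333
```

```bash
cat > c.py <<'E'
from h import *
move_ptp([474,345,250],down(.382))
s,R,p=wsnap('w1.png')
m=mark_of('wrist','scraper');print(m[:2]); print([wz(s,x['position'],R,p,0) for x in m[:2]])
k,l,st,ce=cv2.connectedComponentsWithStats(green(s['image']))
i=1+st[1:,4].argmax();print(st[i])
q=np.argwhere(l==i)[:,::-1]
for z in(40,81):
    w=np.array([wz(s,a,R,p,z)[:2] for a in q]);print(z,cv2.minAreaRect(w.astype(np.float32)))
print(get_clock())
E
python3 c.py
```

```text
[{'position': [322.4, 196.3], 'conf': 0.83}]
[array([475.16815142, 355.42033102,   0.        ])]
[ 309  131   29  140 3890]
40 ((475.4844055175781, 355.3358154296875), (26.93721580505371, 137.05584716796875), 22.156038284301758)
81 ((472.31646728515625, 361.43267822265625), (23.801477432250977, 121.1012954711914), 22.15604591369629)
3.85
```

View pics/w1.png

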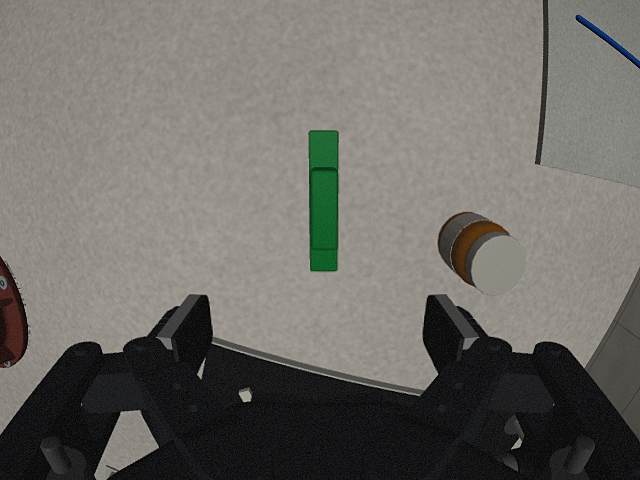

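```bash
cat > d.py <<'E'
from h import *
p0=[400,20,400]
for a in (-1.5,1.64):
    j=solve_ik(p0,down(a));print(a,j)
move_ptp(p0,down(-1.5))
s,R,p=wsnap('w2.png');print(p)
for t in ['station','shell','lens','tray','chip0']:
    z={'lens':112,'shell':105,'chip0':20,'tray':5}.get(t,0)
    print(t,[(np.round(x['position']).tolist(),round(x['conf'],2),np.round(wz(s,x['position'],R,p,z)[:2]).tolist()) for x in mark_of('wrist',t)[:7]])
print(get_clock())
E
python3 d.py
```

```text
-1.5 [-0.27956886 -0.37202896 -0.02173452  1.92109076  0.          2.79122746]
1.64 [-0.27956886 -0.37202896 -0.02173452  1.92109076  0.         -0.34877254]
[400.21906701  20.33105067 399.67142449]
station [([323.0, 45.0], 0.65, [610.0, 27.0])]
shell [([323.0, 17.0], 0.85, [618.0, 30.0]), ([324.0, 16.0], 0.57, [619.0, 29.0])]
lens []
tray [([445.0, 117.0], 0.8, [521.0, -159.0]), ([308.0, 98.0], 0.64, [527.0, 43.0])]
chip0 [([368.0, 126.0], 0.77, [493.0, -43.0]), ([308.0, 101.0], 0.65, [522.0, 43.0]), ([316.0, 130.0], 0.59, [482.0, 28.0]), ([268.0, 126.0], 0.55, [482.0, 95.0]), ([354.0, 98.0], 0.51, [531.0, -20.0])]
5.5167
```

View pics/w2.png

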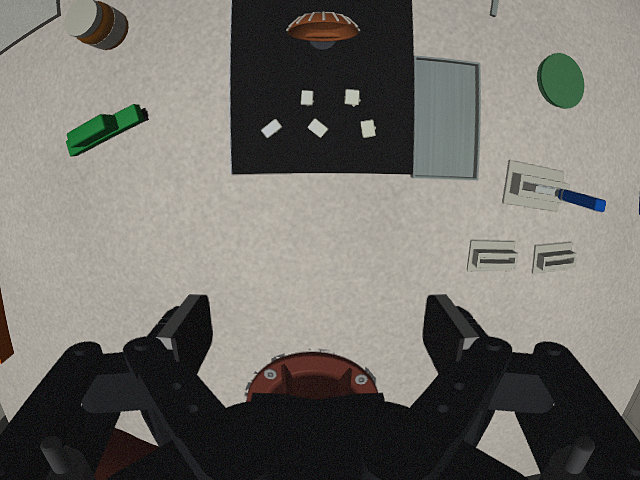

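```bash
cat > e.py <<'E'
from h import *
s,R,p=wsnap()
C={}
for n,px,z in [('bl',(232,174),20),('br',(413.5,174),20),('fl',(231.5,5),20),('fr',(412,5),20),('tray_br',(479,179),17),('tray_fr',(480,63),17),('rackA',(503,204),8),('rackB',(509,160),8),('rackC',(563,170),8),('rackD',(560,211),8),('htop',(605,205),174)]:
    C[n]=wz(s,px,R,p,z)[:2];print(n,np.round(C[n]))
v=C['bl']-C['br'];print('yaw back',np.arctan2(v[1],v[0])-np.pi/2,np.linalg.norm(v))
v=C['fl']-C['bl'];print('yaw left',np.arctan2(v[1],v[0]))
v=C['fr']-C['br'];print('yaw right',np.arctan2(v[1],v[0]))
E
python3 e.py
```

```text
bl [412. 144.]
br [ 432. -115.]
fl [663. 163.]
fr [683. -95.]
tray_br [ 436. -221.]
tray_fr [ 612. -206.]
rackA [ 401. -274.]
rackB [ 471. -274.]
rackC [ 472. -387.]
rackD [ 402. -394.]
htop [ 437. -340.]
yaw back 0.0740034093233346 259.62112493012376
yaw left 0.0766371825908399
yaw right 0.07920379914960292
```

```bash
cat >> h.py <<'E'
ST=np.array([611.,28.5]);YAW=.0765
def W(x,y,z=None):
    c,s=np.cos(YAW),np.sin(YAW);q=[ST[0]+c*x-s*y,ST[1]+s*x+c*y]
    return q if z is None else q+[z]
E
cat > f.py <<'E'
from h import *
A=.3866
move_ptp([475.3,355.4,140],down(A))
servo_line([475.3,355.4,46],vel=120)
gripper_to(0);print('open',get_opening(),get_tool_pos(),get_wrist_force())
servo_line([475.3,355.4,126],vel=150)
B=YAW+np.pi/2
move_ptp(W(-108,175,126),down(B)); print(get_joints())
servo_line(W(-108,170,67.2),vel=120)
s=snap('scene','g1.png')
servo_line(W(-108,-110,67.2),vel=90);print(get_wrist_force())
servo_line(W(-108,-155,67.2),vel=50);print(get_wrist_force(),get_opening(),get_tool_pos())
servo_line(W(-108,-155,110),vel=120)
servo_line(W(-108,60,180),vel=250)
s=snap('scene','g2.png')
for x in mark_of('scene','chip0'): print(np.round(x['position']),x['conf'],np.round(onz(s,x['position'],5)))
print(get_clock())
im=s['image'][180:360,200:400];cv2.imwrite('pics/g2c.png',cv2.resize(im,None,fx=3,fy=3,interpolation=2)[:,:,::-1])
E
python3 f.py
```

```text
open 22.95677515298719 [475.49665388 355.48770039  46.29692839] [-0.20134998 -0.37427077  2.56348654]
[ 1.30358330e-01 -1.11483934e-01 -3.09625337e-01  1.37333021e+00
  7.47527998e-05  5.46208012e-02]
[ 0.25627361 -0.05666013 -1.69518158]
[ 0.49014763 -0.47450744 -1.07349313] 23.148935303949372 [ 515.12748979 -134.10072004   67.18231727]
[261. 291.] 0.66 [ 484. -131.    5.]
[282. 304.] 0.65 [ 545. -139.    5.]
[283. 293.] 0.53 [ 534. -111.    5.]
[269. 290.] 0.52 [ 502. -120.    5.]
[265. 298.] 0.41 [ 503. -141.    5.]
17.4083
```

View pics/g2c.png

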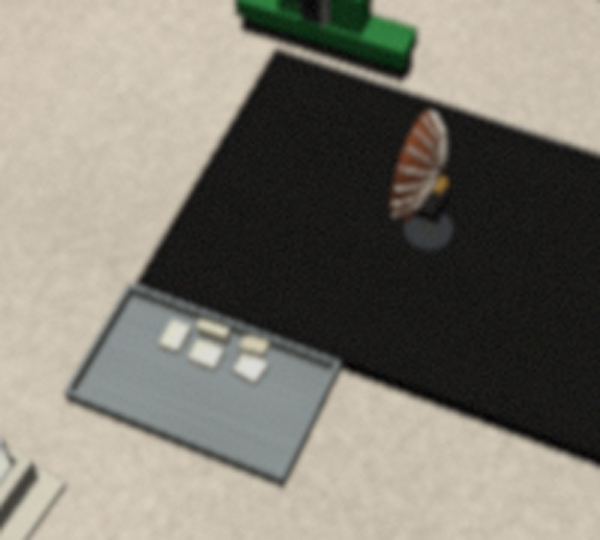

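All five chips are in the tray, around crop (210,345), and the board is empty. Next I'll put the scraper back on the bench and look at the mirror.

```bash
cat > g.py <<'E'
from h import *
A=.3866
move_ptp([475.3,355.4,130],down(A))
servo_line([475.3,355.4,47],vel=100)
print(get_wrist_force());servo_line([475.3,355.4,46.2],vel=20);print(get_wrist_force(),get_tool_pos())
gripper_to(85);servo_line([475.3,355.4,150],vel=200)
for a in(-1.57,1.57): print(solve_ik([390,-325,290],down(a)))
move_ptp([420,60,300],down(-1.57))
move_ptp([390,-325,290],down(-1.57))
s,R,p=wsnap('w3.png')
for t,z in(('mirror',8),('mirror_face',40),('rack',0)):
    print(t,[(x['position'],round(x['conf'],2),np.round(wz(s,x['position'],R,p,z))) for x in mark_of('wrist',t)[:3]])
im=s['image'];h=cv2.cvtColor(im,cv2.COLOR_RGB2HSV);m=cv2.inRange(h,(100,120,40),(130,255,255))
k,l,st,ce=cv2.connectedComponentsWithStats(m);print(st[1:][st[1:,4]>50]);print(get_clock())
s2=snap('scene','g3.png');print([ (x['position'],x['conf']) for x in mark_of('scene','scraper')])
E
python3 g.py
```

```text
[ 0.87407779  0.34498326 -1.74554562]
[ 0.22384754  0.13887938 -1.39253256] [475.44085166 355.44978403  46.32569369]
[-0.9528816  -0.15465313 -0.05024831  1.67520115  0.          2.18791472]
[-0.9528816  -0.15465313 -0.05024831  1.67520115  0.         -0.95208528]
mirror [([323.6, 158.6], 0.72, array([ 437., -331.,    8.])), ([143.2, 80.6], 0.54, array([ 540., -113.,    8.]))]
mirror_face [([324.9, 151.9], 0.86, array([ 445., -331.,   40.]))]
rack [([277.2, 259.0], 0.79, array([ 314., -275.,    0.])), ([326.7, 157.6], 0.61, array([ 437., -334.,    0.])), ([376.5, 253.8], 0.58, array([ 321., -397.,    0.]))]
[[ 532   87  108  103 8531]
 [ 317  155   27   26  648]]
24.4083
[([345.7, 156.3], 0.9)]
```

View pics/w3.png

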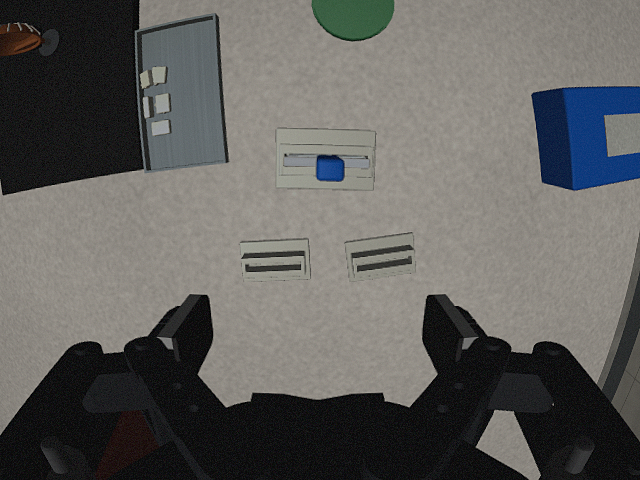

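```bash
cat > i.py <<'E'
from h import *
def crop(s,c,h=50):
    c=np.array(c).astype(int);y0=max(0,c[1]-h);x0=max(0,c[0]-h);return cv2.resize(s['image'][y0:y0+2*h,x0:x0+2*h],(380,380),interpolation=2)
out=[crop(snapshot('scene'),(195,345),35)]
for P,a in(([290,-300,270],-1.57),([590,-330,270],1.57)):
    print(solve_ik(P,down(a)))
    try: move_ptp(P,down(a))
    except MotionError as e: print(e);continue
    s,R,p=wsnap();m=mark_of('wrist','mirror');f=mark_of('wrist','mirror_face')
    print([x['position'] for x in m],[(x['position'],x['conf'],wz(s,x['position'],R,p,40)) for x in f[:2]])
    out.append(crop(s,m[0]['position'] if m else (320,120)))
    hh=cv2.cvtColor(s['image'],cv2.COLOR_RGB2HSV);mm=cv2.inRange(hh,(100,120,40),(130,255,255))
    k,l,st,ce=cv2.connectedComponentsWithStats(mm);print(st[1:][st[1:,4]>50].tolist())
cv2.imwrite('pics/mc.png',cv2.resize(np.hstack(out),None,fx=.7,fy=.7)[:,:,::-1]);print(get_clock())
E
python3 i.py
```

```text
[-1.11817301 -0.44293666 -0.32283297  1.69090001  0.          2.02262331]
[[348.4, 67.1]] [([349.1, 55.3], 0.69, array([ 443.88409836, -331.4619174 ,   40.        ]))]
[[551, 6, 89, 102, 7277], [345, 12, 38, 46, 1307]]
[-0.70287719  0.36513674  0.46622638  1.67188597  0.         -0.70208086]
[[314.8, 61.6], [632.9, 246.1]] [([313.5, 59.4], 0.62, array([ 439.3330921 , -332.97479798,   40.        ]))]
[[298, 4, 30, 47, 1235], [0, 68, 102, 136, 8837]]
27.675
```

View pics/mc.png

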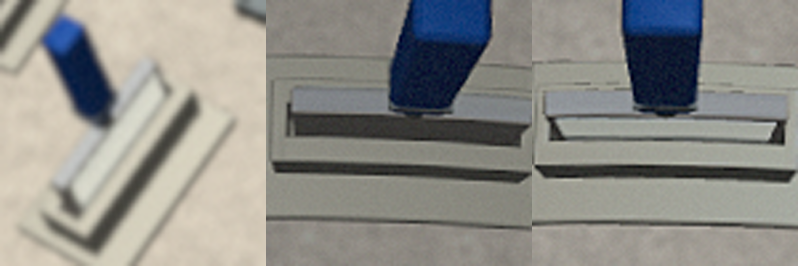

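From the robot side the head is a plain grey back (middle crop, head at 400,120). From +x a framed light panel shows (right crop, 665,130), so the glass looks toward world +x. I'll compute the rest's yaw, then grasp and carry the mirror.

```bash
cat > j.py <<'E'
from h import *
s=snapshot('wrist');R=down(-1.57);p=np.array([390,-325,290.])
for a,b,z in(((276,128),(376,131),8),((276,187),(375,190),8),((284,153),(368,156),72)):
    A,B=wz(s,a,R,p,z),wz(s,b,R,p,z);v=A-B;print('yaw',np.arctan2(v[1],v[0])-np.pi/2,'len',np.linalg.norm(v),'mid',(A+B)/2)
print('handle top',wz(s,(330,168),R,p,174))
E
python3 j.py
```

```text
yaw -0.024655982433847035 len 113.2928380509134 mid [ 471.39032673 -335.64634433    8.        ]
yaw -0.027486962282958327 len 114.34331893153183 mid [ 403.32702805 -335.3530239     8.        ]
yaw -0.031320217394708916 len 81.18451482680905 mid [ 444.72878005 -334.15288915   72.        ]
handle top [ 438.63977232 -334.41962436  174.        ]
```

```bash
cat > k.py <<'E'
from h import *
a=-.027; X=[438,-335]
move_ptp(X+[230],down(a));servo_line(X+[121],vel=120)
print(get_wrist_force());gripper_to(0);print('open',get_opening(),get_wrist_force(),get_tool_pos())
servo_line(X+[180],vel=100);servo_line(X+[290],vel=180)
print(get_opening(),get_wrist_force())
S=np.array([6,0,105.]);L=np.array([200,95,112.]);M=np.array([-70,66,107.5])
u=(S-M)/np.linalg.norm(S-M);v=(L-M)/np.linalg.norm(L-M);n=u+v;n/=np.linalg.norm(n);print('n',n)
th=np.arctan2(n[1],n[0]);T=M[:2]-6*n[:2]/np.hypot(*n[:2])
b=YAW+th; d=down(b)
move_ptp(W(T[0]-80,T[1],290),d)
servo_line(W(T[0]-80,T[1],188.5),vel=150)
servo_line(W(T[0],T[1],188.5),vel=80)
pause(.5)
print(T,b,get_tool_pos(),np.round(get_ee_rot(),4).tolist(),get_opening(),get_wrist_force(),get_ft_torque(),get_clock())
for n_,c in(('scene',(340,235)),('side',(310,240))):
    s=snap(n_);q=proj(s,W(-70,66,107.5));print(n_,'expect',q,[(x['position'],round(x['conf'],2)) for x in mark_of(n_,'mirror_face')[:2]])
    x,y=int(q[0])-70,int(q[1])-75
    cv2.imwrite(f'pics/f_{n_}.png',cv2.resize(s['image'][y:y+150,x:x+140],None,fx=2.8,fy=2.8,interpolation=2)[:,:,::-1])
cv2.imwrite('pics/f.png',np.hstack([cv2.imread('pics/f_scene.png'),cv2.imread('pics/f_side.png')]))
s,R,p=wsnap('w5.png')
E
python3 k.py
```

```text
[ 0.33561247 -0.45723738  0.482036  ]
open 15.685577600252243 [-1.2414822   1.1397519   2.00193403] [ 438.04819357 -335.12197288  121.21605666]
15.383800805996982 [-0.02641426  0.22405421 -2.3884284 ]
n [ 0.9541341  -0.29934565 -0.00450616]
[-75.72486271  67.79609212] -0.22750996551885255 [530.29355327  90.31493036 188.52499914] [[0.2255, 0.9742, 0.0], [0.9742, -0.2255, -0.0], [-0.0, 0.0001, -1.0]] 15.127912444503453 [ 0.16386522 -0.26432953 -1.66826518] [ 0.02166989 -0.03973986  0.00596847] 36.2167
scene expect [323.96291188 205.26575227] [([323.5, 207.0], 0.87), ([265.3, 297.5], 0.71)]
side expect [326.69879727 252.0534032 ] [([303.8, 234.6], 0.36)]
```

View pics/f.png

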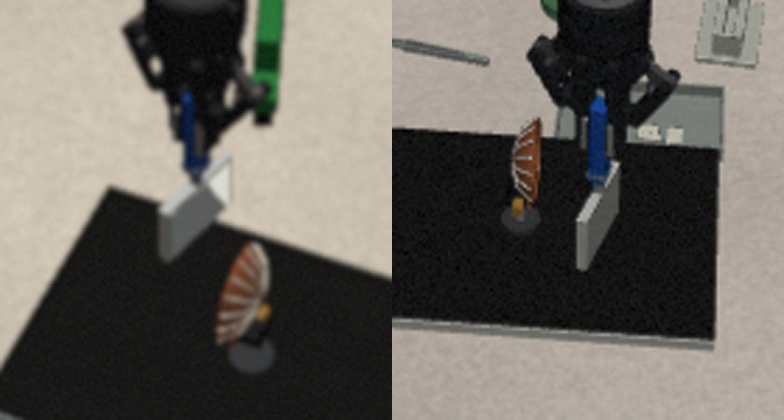

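View pics/w5.png

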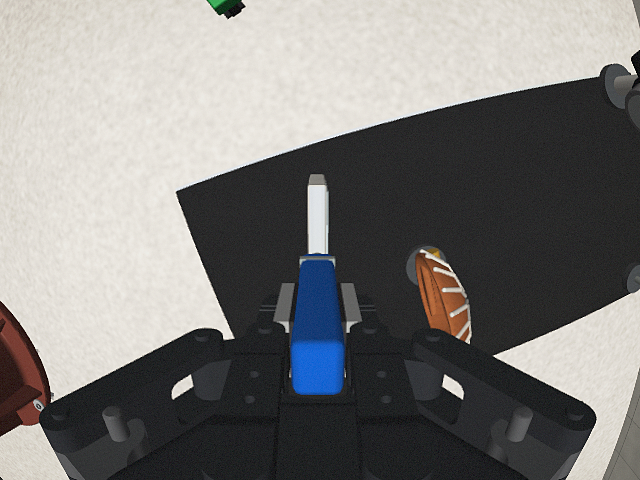

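The head is held upright about 50 mm behind the shell's rim. The network marks the glass centre at (323.5,207), against (324,205) expected. In the wrist picture its edge is in line with the fingers, and nothing is touched, so I'm handing in.

```bash
python3 -c "
from h import *
print(get_opening(),get_tool_pos(),np.abs(get_dq()).max());s=snapshot('side')
for t in('scraper','jar','dish','forceps'): print(t,[np.round(onz(s,x['position'],0)[:2]) for x in mark_of('side',t)[:2]])
job_done()"
```

```text
15.405309808458654 [530.31294626  90.31025871 188.4746912 ] 0.002677409174851178
scraper [array([474., 345.])]
jar [array([647., 375.])]
dish [array([688., -62.]), array([ 625., -366.])]
forceps [array([ 773., -262.])]
the job is handed in; nothing more can be done
```

The job is handed in at about 36 s on the robot's clock. The chips are cleared, the scraper is back on the bench, and the mirror is held still behind the shell.

- **Chips:** One sweep with the scraper put all five in the steel tray. The picture afterwards shows the board empty. Two chips lean against the tray's board-side wall.
- **Scraper:** It stands upright on the bench at its original spot, off the photo stand. The network's mark for it is where it was at the start, to within a few mm.
- **Mirror:** It is held by the handle, upright, with the middle of the glass at about stand (-70, 66, 107.5) mm. That is 24 mm past the shell's left edge and 57 mm behind its rim. The glass is turned to the bisector of the lines to the lens and the sticker, about 17° toward the shell. I had no view through the stand's camera, so the sticker showing in the glass rests on this geometry, not on a picture.
- **Last checks:** The scene camera put the glass centre within 2 px of where it should be, and wrist force and joint speeds were about zero. The side camera did not find the glass reliably (confidence 0.36, on the shell).
- **Bystanders:** Jar, dish and forceps read 5 to 16 mm from their first marks. I take that as network noise, since the arm never went near them, but I did not check it further. There was also a stray mark for the dish on the board, where no dish is.

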